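# Draw the stamping press's side gauge out to the cursor and hold it

## Task

The side gauge of the foil-stamping bed is locked at home: squeeze its grip so that the green release button is pressed right in, and draw the gauge arm gently out so that its fence pushes the blue notebook along the rear lay until the pointer stands level with the white line of the red cursor, stopping there without overrunning. Move the notebook with the gauge only, and leave the cursor and everything else on the bench where it is. Finish while still holding the grip, button squeezed in, pointer at the cursor and notebook against the fence, so that the clamp screw can be nipped up: the return spring takes the arm home if you let go.

Things in the scene. Friction and masses are not known exactly. Their poses are not given: they have to be found in the camera images.
- bed: Fixed steel stamping bed, a plate 300 x 400 x 12 mm lying on the bench. Origin: centre of its underside; x points away from the robot to the rear lay, y to the left, z up. Rear lay: dark strip at bed x = 115 to 127 mm, 10 mm high, y = -195 to 55 mm. White rule with black marks every 10 mm along the near edge, x = -124 to -98 mm, under the pointer.
- clamp_screw (a point): Top of the brass clamp screw on the gauge's outer tube, 78 mm above the bench, 84 mm behind the grip's middle at home. The outer tube is fixed on the bed: red, square, 24 mm wide, axis 42 mm above the bench along bed y, from 35 to 238 mm behind the grip's middle at home, on a foot 60 x 50 x 18 mm. Axes as the bed's.
- gauge_travel (a joint): Travel of the telescoping gauge arm along bed -y (m): 0 = home, where it starts locked, with about 1 mm of play; at most 0.16. A spring pulls it home, 3.1 N at home and 5 N at 140 mm, plus 0.6 N friction. The pointer is level with the cursor's line when this equals cursor.
- gauge_arm: Gauge arm: inner bar and the head on its end. Origin: on the bench surface right below the middle of the grip; axes as the bed's. Grip: black block 34 mm (x) by 32 mm (y), 54 to 86 mm above the bench, the green button standing 10 mm out of its +x side. Below it a steel block 34 x 36 mm, from 25 mm up. Fence carried ahead of it: aluminium bar 180 mm long (x), 8 mm thick, 16 to 38 mm up.
- grip_centre (a point): Middle of the squeezed grip, 66 mm above the bench, to be put between the finger pads, tool pointing down. Axes as the bed's: the pads close along x over 44 mm (38 mm with the button fully in), the arm draws out along -y. More than 30 mm is free beside the grip for each finger.
- release_button (a joint): Green release button, a square 26 x 26 mm, centred 67 mm above the bench on the +x side of the grip. Value: how far it is squeezed in (m): 0 out (latch engaged), 0.006 fully in, unlatched from about 0.004. It springs back; it takes 3.5 N to start and 7.7 N to hold fully in.
- pointer_tip (a point): Tip of the small black pointer on the near end of the fence, just over the rule, 19 mm above the bench. It is level (in bed y) with the fence's pushing face.
- fence_face (a point): Middle of the fence's pushing face, which looks to bed -y (the notebook's side), 38 mm ahead of the grip's middle, 27 mm above the bench. Axes as the bed's.
- cursor (a joint): Red plastic cursor (34 x 14 x 7 mm) with a white line across it, riding stiffly on the rule. Value: the gauge travel (m) at which the pointer is level with the white line; between 0.07 and 0.13, different each time. To be left where it is.
- cursor_line (a point): End of the cursor's white line next to the pointer, 19 mm above the bench; axes as the bed's, so the pointer is level when its y in this frame is 0.
- notebook: Loose blue hardback notebook 180 mm (its x) x 120 mm (its y) x 14 mm, about 0.24 kg, with a gold panel on its cover. It lies on the bed along the rear lay, axes as the bed's, 12 to 40 mm clear of the fence at first. Origin: centre of its underside.
- notebook_edge (a point): Middle of the notebook's long edge that faces the fence, half way up its thickness (7 mm above its underside).
- gold_roll: Bystander: gold foil roll standing on end, 60 mm diameter, 70 mm high, right of the bed. Origin: centre of its underside.
- silver_roll: Bystander: silver foil roll standing on end, 52 mm diameter, 50 mm high, beyond the bed. Origin: centre of its underside.
- solvent_bottle: Bystander: white bottle with a red cap, 70 mm diameter, 190 mm high, beyond the bed on the right. Origin: centre of its underside.
- spray_can: Bystander: spray can, 60 mm diameter, 200 mm high, right of the bed. Origin: centre of its underside.
- brass_die: Bystander: brass stamping die 50 x 40 x 7 mm lying on the bed beside the gauge's foot, on the robot's side. Origin: centre of its underside.
- screwdriver: Bystander: red-handled screwdriver about 200 mm long and 30 mm thick lying on the bench left of the bed. Origin: centre of its underside.
- tape_roll: Bystander: roll of yellow tape lying flat, 90 mm diameter, 24 mm high, beyond the bed on the left. Origin: centre of its underside.
Mind the look-alikes: they are no part of the job. Of the things like the notebook, leave any that is brown or turquoise; of the rest the larger one is meant.

How it is judged:
By the outcome, as a careful person would: the job done as asked, in the order asked, and still so for the second after the job is handed in, while the arm keeps its last pose, push and grip.
It also fails if it takes over 32 s, if anything falls off the work surface, if the arm or the gripper's body presses on something with over 40 N, if the wrist force passes 120 N, or if a joint passes its speed limit or range.

## Robot

A 6-joint arm with a two-finger parallel gripper is mounted at the origin on the work surface. World frame = base frame: x ahead of the robot, y to its left, z up, the work surface at z = 0. Lengths are in m, angles in rad, forces in N, time in s.
With the tool pointing down it reaches from about 0.375 to 0.75 m from the base axis. Payload 9 kg.
Tool frame: the origin (TCP) lies between the finger pads, 19 mm behind the fingertips; this is the grasp point; z points along the fingers, y is the line along which they close (so a half turn about z gives the same grasp; the last joint's range is limited). The gripper opens to 85 mm and grips with 20 to 120 N. Pads are 22 mm wide; open, the fingers measure 114 mm over their backs; the gripper's body (76 mm by 85 mm) begins 54 mm behind the grasp point. The pads swing forward as they close: fully open they stand 13 mm farther back than shut.
Start: joints at [-1.406, 0.104, 0.097, 1.564, 0, 1.353], TCP at [0.224, -0.557, 0.25] pointing down, gripper open.
Joint ranges: [-2.99, 2.99], [-0.84, 1.86], [-1.1, 1.16], [-1.84, 2.11], [-1.51, 1.56], [-3.14, 3.14]. Speed limits (rad/s): [2.22, 2.22, 2.57, 3.14, 3.14, 3.14].

## Interface

Orientations are given as a unit quaternion [w, x, y, z].
In Python, from rig import bot gives the robot as it stands. The module is installed in compiled form; this text tells all that it offers.
- The arm moves only by the tool play_rows, never from a script. Its argument "series" is a list of rows, each a list of 2 entries, a list of its own where there are three numbers: the shift along the tool's x, y, z in mm, then the turn about the tool's z in degrees. A call has exactly 5 rows; each row is the pose to reach, as a shift and turn from the pose commanded when the call began, along the tool's axes at that moment; what a row does not reach only later rows make up. A row lasts 1/10 s, in which the tool goes at most 50 mm and 8.59 degrees, less where a joint would pass 70% of its speed; a pose out of reach is approached as far as the arm can. A call with a gripper value outside its range is refused whole. "grip" is the finger opening in mm, from 0 to 85.4, set as the call begins (left out, the last holds). The fingers move at their own pace and stop on an object; "squeeze" is the grip in N (left out, the last holds). Time passes only in rows, so rows that repeat a pose let the fingers close, or fill a call up. It gives the time, the measured TCP pose, the force, the opening and the grip force at its end, in the units of the state.
- bot.get_state(): the state, without advancing time (a new reading comes with each control period).
- bot.read_camera(name): name is "scene" or "side" or "wrist"; returns a dict with "frame" (384x512x3 uint8, red, green, blue), "depth" (384x512 float32, m along the optical axis (not along the pixel's ray), 0 where there is no reading), "camera_matrix" (3x3 intrinsics, pixels), "k1" (the pictures are not rectified: a ray, as slopes to the right and down, at radius r is drawn at 1 + k1 r^2 times it, then the intrinsics apply), "extrinsics" (4x4, takes a point from world to camera coordinates); the wrist camera has in their place "T_tool_cam" (4x4, takes a point from camera to tool coordinates, whose origin is the TCP and whose axes are the flange's). Camera axes: x right, y down, z forward; pixel columns grow to the right and rows downward; lengths in m; the calibration is good to about 2 mm. A picture is of the moment at which its call begins: read the wrist's pose just before it.
- bot.finish_job(): hands the job in; it is judged then, once.
The state is a dict: "time": time; "joint_pos": joint angles; "dq": joint speeds; "joint_efforts": joint torques, N m; "position": TCP position; "ee_rot": TCP orientation; "force": force on the tool from outside, world axes, zero at the start; "moment": the same for the moment, N m; "gripper_width": opening from 0.0 (shut) to 1.0 (fully open); "finger_force": force on a finger pad.
Only numpy, scipy, OpenCV 4.12 (cv2) and the standard library are available. Lean on these libraries where they do the work, as an engineer would, in place of code of your own. Each camera call takes 0.05 s, during which the arm holds its last target. There are 200 camera calls.

## Working session

There is one attempt and no reset: what is moved stays moved. The work goes in short steps, Python scripts to look and compute and a tool call to move; the robot and the scene stay as the last step left them, time stands still between calls to the robot, and variables do not carry over. Pictures are saved under pics/ and viewed, at most 10 in all, crops included, and the job is handed in when it is done.

Besides the shell and the picture viewer there is one more tool, called after "Call:" by a JSON object that holds its "fn" and its "kwargs". play_rows: Moves the arm, as the interface text tells. Its arguments: {"type":"object","properties":{"series":{"type":"array","items":{"type":"array"}},"grip":{"type":"number"},"squeeze":{"type":"number"}},"required":["series"]}

```bash
mkdir -p pics; cat > h.py <<'E'
import numpy as np, cv2, pickle
from rig import bot
from scipy.spatial.transform import Rotation as R
def T_tool(s):
    T=np.eye(4); q=s["ee_rot"]; T[:3,:3]=R.from_quat([q[1],q[2],q[3],q[0]]).as_matrix(); T[:3,3]=s["position"]; return T
def grab(name):
    s=bot.get_state(); c=dict(bot.read_camera(name)); 
    c["wc"]=T_tool(s)@np.array(c["T_tool_cam"]) if name=="wrist" else np.linalg.inv(np.array(c["extrinsics"]))
    pickle.dump(c,open(name+".pkl","wb")); return c
def load(n): return pickle.load(open(n+".pkl","rb"))
def slopes(c,uv):
    K=np.array(c["camera_matrix"]); uv=np.atleast_2d(uv).astype(float)
    d=np.c_[(uv[:,0]-K[0,2])/K[0,0],(uv[:,1]-K[1,2])/K[1,1]]; p=d.copy()
    for _ in range(20): p=d/(1+c["k1"]*(p**2).sum(1,keepdims=True))
    return np.c_[p,np.ones(len(p))]
def atz(c,uv,z):
    r=slopes(c,uv)@c["wc"][:3,:3].T; o=c["wc"][:3,3]; return o+r*((z-o[2])/r[:,2])[:,None]
def atdepth(c,uv):
    uv=np.atleast_2d(uv).astype(int); d=c["depth"][uv[:,1],uv[:,0]]
    return (slopes(c,uv)*d[:,None])@c["wc"][:3,:3].T+c["wc"][:3,3]
def project(c,P):
    P=np.atleast_2d(P); p=(P-c["wc"][:3,3])@c["wc"][:3,:3]; p=p[:,:2]/p[:,2:]
    p=p*(1+c["k1"]*(p**2).sum(1,keepdims=True)); K=np.array(c["camera_matrix"]); return np.c_[p[:,0]*K[0,0]+K[0,2],p[:,1]*K[1,1]+K[1,2]]
def save(im,f): cv2.imwrite(f,cv2.cvtColor(np.ascontiguousarray(im),cv2.COLOR_RGB2BGR))
E
python3 - <<'E'
from h import *
print(bot.get_state())
for n in("scene","side"):
    c=grab(n); print(n,c["wc"][:3,3],c["k1"],c["camera_matrix"]); save(cv2.resize(c["frame"],(800,600)),f"pics/{n}1.png")
E
```

```text
{'time': 0.0, 'joint_pos': array([-1.40570145e+00,  1.04705219e-01,  9.65003416e-02,  1.56388093e+00,
       -3.78074511e-05,  1.35310891e+00]), 'dq': array([ 0.00105944,  0.00066067, -0.00107447,  0.00109914, -0.00033353,
        0.00077949]), 'joint_efforts': array([-1.37633094e-05, -5.56943536e+01,  5.03639245e+01,  1.75336248e-02,
       -5.04702821e-04,  4.93163952e-06]), 'position': array([ 0.22405828, -0.55628074,  0.24923593]), 'ee_rot': array([-6.45015523e-04,  9.81740348e-01,  1.90224796e-01, -1.94484605e-06]), 'force': array([-0.30979592,  1.07606226,  1.1323108 ]), 'moment': array([ 0.04278528,  0.01703963, -0.018507  ]), 'finger_force': 0.0, 'gripper_width': 1.0013304790985085}
scene [ 1.16568647 -0.40243001  1.12811908] -0.05490632908280199 [[456.02325142   0.         250.18980445]
 [  0.         456.02325142 191.15028749]
 [  0.           0.           1.        ]]
side [-0.55676958 -0.46369777  1.22462447] -0.15726912889455988 [[460.15473177   0.         253.34327778]
 [  0.         460.15473177 186.42065237]
 [  0.           0.           1.        ]]
```

View pics/scene1.png

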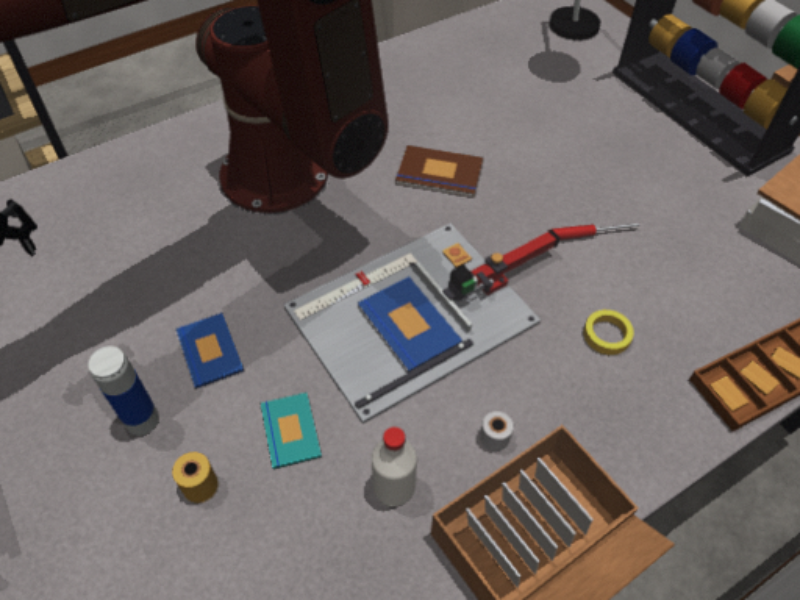

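View pics/side1.png

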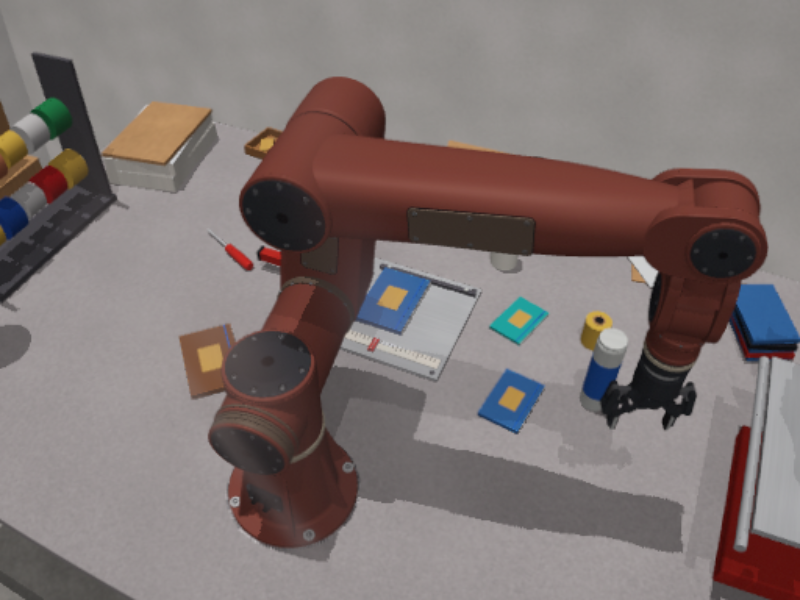

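The scene view shows the bed with corners at about (450,226), (288,303), (365,415) and (540,320) in 800x600 pixels. The grip is at (459,278) with its green button at (470,283), the red cursor at (362,278), and the target notebook (the larger blue one) at (410,320). The side view has the gauge hidden behind the arm.

```bash
python3 - <<'E'
from h import *
c=load("scene"); k=.64
cs=np.array([[450,226],[288,303],[365,415],[540,320]])*k
P=atz(c,cs,.012); print(P.round(4)); print(np.linalg.norm(np.roll(P,-1,0)-P,axis=1), P.mean(0))
for n,u in dict(can=[110,365],gold=[192,465],bottle=[395,440],green=[470,284],grip=[459,272],screw=[495,258],cursor=[362,278]).items(): print(n,atdepth(c,np.array(u)*k).round(4))
im=c["frame"][130:230,220:370]; save(cv2.resize(im,(800,533),interpolation=cv2.INTER_CUBIC),"pics/crop1.png")
E
```

```text
[[ 0.3598  0.2399  0.012 ]
 [ 0.3601 -0.143   0.012 ]
 [ 0.6483 -0.1387  0.012 ]
 [ 0.6508  0.2484  0.012 ]]
[0.38287672 0.28820545 0.38715995 0.29112597] [0.50475892 0.05164086 0.012     ]
can [[ 0.4545 -0.4736  0.1999]]
gold [[ 0.6062 -0.4328  0.0731]]
bottle [[ 0.7849 -0.1648  0.1881]]
green [[0.543  0.1512 0.076 ]]
grip [[0.5168 0.1436 0.086 ]]
screw [[0.5196 0.2267 0.0775]]
cursor [[0.3818 0.0091 0.0168]]
```

View pics/crop1.png

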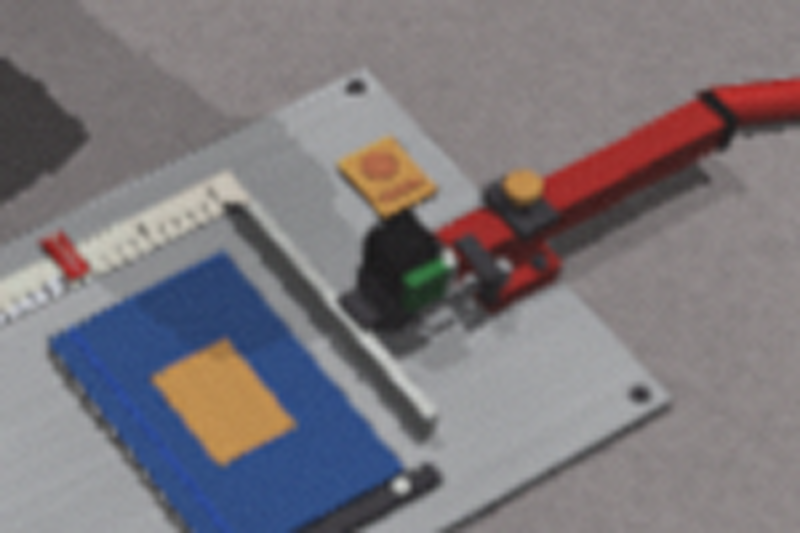

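The crop confirms the grip with its button on +x, the brass die on the near side, the fence, and the cursor at about (65,255). The notebook lies clear of the fence. I'll travel to a view pose next to it.

Call:
{"fn": "play_rows", "kwargs": {"series": [[[30,-28,-20],-8],[[65,-60,-30],-16],[[100,-94,-30],-24],[[135,-127,-30],-32],[[170,-160,-30],-40]], "grip": 85}}

```text
time: 0.6
position: [0.3224, -0.3429, 0.2797]
ee_rot: [-0.0, 0.856, 0.517, 0.0]
force: [2.0, 0.3, 0.1]
gripper_width: 0.995
finger_force: 0.0
```

```bash
python3 - <<'E'
from h import *
s=bot.get_state(); T=T_tool(s); print(s["time"],s["position"],T[:3,:3].round(3)); print((T[:3,:3].T@(np.array([.52,.09,.28])-T[:3,3])*1000).round(1))
c=load("scene")
v,u=np.mgrid[100:260,180:400]; uv=np.c_[u.ravel(),v.ravel()]; P=atdepth(c,uv); col=c["frame"][uv[:,1],uv[:,0]].astype(int)
m=(abs(P[:,2]-.086)<.003)&(col.sum(1)<150)&(abs(P[:,0]-.52)<.06)&(abs(P[:,1]-.14)<.05); print("griptop",m.sum(),P[m].min(0),P[m].max(0),P[m].mean(0))
r,g,b=col.T
m=(g>r+40)&(g>b+30)&(abs(P[:,0]-.54)<.06)&(abs(P[:,1]-.14)<.05); print("green",m.sum(),P[m].min(0),P[m].max(0))
m=(b>r+50)&(b>g+30)&(abs(P[:,2]-.026)<.006); m2=(r>180)&(g>120)&(b<120)
print("nb",cv2.minAreaRect(P[m][:,:2].astype(np.float32)))
m=(P[:,2]>.0335)&(P[:,2]<.042)&(abs(P[:,0]-.52)<.12)&(abs(P[:,1]-.10)<.03)&(r>120)&(abs(r-b)<40); print("fence",m.sum(),cv2.minAreaRect(P[m][:,:2].astype(np.float32)))
m=(P[:,2]>.008)&(P[:,2]<.016)&(abs(P[:,0]-.505)<.2)&(P[:,1]>-.17)&(P[:,1]<.28); print("bed",cv2.minAreaRect(P[m][:,:2].astype(np.float32)))
E
```

```text
0.6 [ 0.32239566 -0.34286531  0.27969325] [[ 0.466  0.885  0.   ]
 [ 0.885 -0.466  0.   ]
 [ 0.    -0.    -1.   ]]
[ 4.751e+02 -2.680e+01 -2.000e-01]
griptop 61 [0.50741435 0.13338106 0.08308712] [0.54030248 0.16264361 0.08837873] [0.5224421  0.14731545 0.08530573]
green 16 [0.5364006  0.13783315 0.07268445] [0.54656911 0.15810517 0.08190196]
nb ((0.5269795060157776, 0.02856064960360527), (0.18212465941905975, 0.11914681643247604), 0.4688470661640167)
fence 101 ((0.5123308897018433, 0.11532655358314514), (0.17770612239837646, 0.009870747104287148), 0.44954097270965576)
bed ((0.5043752789497375, 0.04922647774219513), (0.30340006947517395, 0.401577353477478), 0.7317401766777039)
```

Call:
{"fn": "play_rows", "kwargs": {"series": [[[48,-3,0],-8],[[96,-6,0],-16],[[144,-9,0],-24],[[192,-11,0],-28.4],[[240,-14,0],-28.4]]}}

```text
time: 1.1
position: [0.423, -0.1244, 0.2799]
ee_rot: [0.0, 0.704, 0.71, 0.0]
force: [0.4, -0.9, -0.2]
gripper_width: 0.996
finger_force: 0.0
```

Call:
{"fn": "play_rows", "kwargs": {"series": [[[43,20,0],0],[[86,40,0],0],[[129,60,0],0],[[172,80,0],0],[[210,98,0],0]]}}

```text
time: 1.6
position: [0.5197, 0.0867, 0.2796]
ee_rot: [-0.0, 0.705, 0.709, -0.0]
force: [1.0, -1.3, 1.0]
gripper_width: 0.995
finger_force: 0.0
```

```bash
python3 - <<'E'
from h import *
c=grab("wrist"); s=bot.get_state(); print(s["time"],s["position"],T_tool(s)[:3,:3].round(4),s["joint_pos"].round(2)); print(np.array(c["T_tool_cam"]).round(3))
im=cv2.resize(c["frame"],(800,600)); save(im,"pics/w1.png"); grab("scene")
E
```

```text
1.65 [0.52101834 0.09089299 0.2789561 ] [[-9.1e-03  1.0e+00  1.0e-04]
 [ 1.0e+00  9.1e-03  2.4e-03]
 [ 2.4e-03  1.0e-04 -1.0e+00]] [-0.08 -0.1  -0.06  1.62  0.    1.49]
[[ 0.001 -0.953 -0.303  0.078]
 [ 1.     0.001  0.001  0.   ]
 [-0.    -0.303  0.953 -0.125]
 [ 0.     0.     0.     1.   ]]
```

View pics/w1.png

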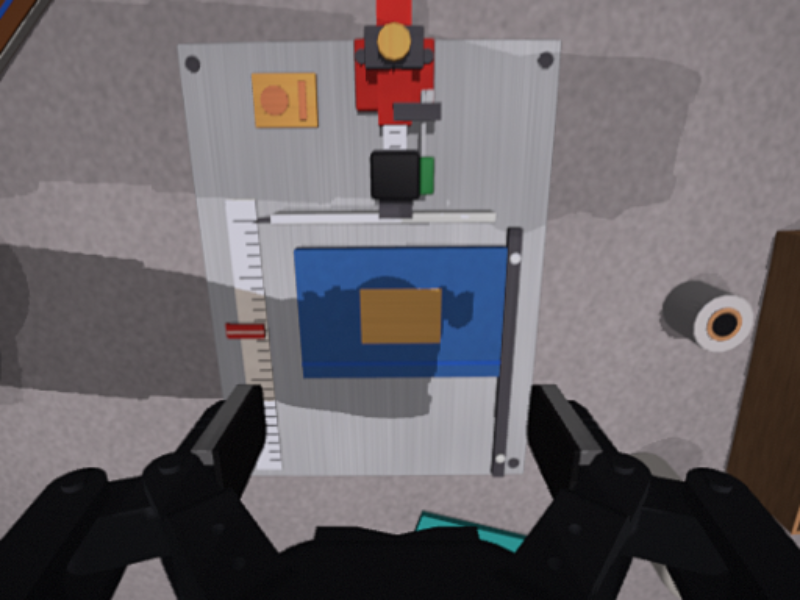

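The wrist view shows everything: grip top at about (395,175), button (427,175), pointer tip (260,220), cursor line (245,331), notebook edge at row 247, fence at row 217.

```bash
python3 - <<'E'
from h import *
c=load("wrist"); k=.64
q=lambda u,z: (atz(c,np.array(u)*k,z)*1000).round(1)
print("grip", q([[372,151],[419,151],[372,199],[419,199]],.086))
print("button",q([[434,157],[434,194]],.079))
print("pointer",q([[256,220]],.019),"line",q([[230,331],[265,331]],.019))
print("fence ends/top face edge",q([[272,222],[495,220]],.038))
print("nb edge",q([[296,248],[507,247]],.026), "nb far",q([[303,377],[498,376]],.026))
print("screw",q([[394,41]],.078))
print("bed",q([[179,45],[560,41],[523,473]],.012))
im=c["frame"][125:225,135:185]; save(cv2.resize(im[:, :],(400,600),interpolation=cv2.INTER_CUBIC)[:600],"pics/cr2.png")
E
```

```text
grip [[503.6 167.9  86. ]
 [534.8 168.1  86. ]
 [503.4 136.5  86. ]
 [535.5 136.7  86. ]]
button [[545.5 164.4  79. ]
 [546.2 139.7  79. ]]
pointer [[402.2 112.7  19. ]] line [[370.1  12.4  19. ]
 [402.1  12.7  19. ]]
fence ends/top face edge [[420.8 113.8  38. ]
 [599.  116.7  38. ]]
nb edge [[436.2  90.4  26. ]
 [613.3  92.7  26. ]] nb far [[435.7 -29.5  26. ]
 [614.9 -27.1  26. ]]
screw [[517.7 235.8  78. ]]
bed [[ 350.   247.6   12. ]
 [ 645.8  252.2   12. ]
 [ 653.3 -145.2   12. ]]
```

View pics/cr2.png

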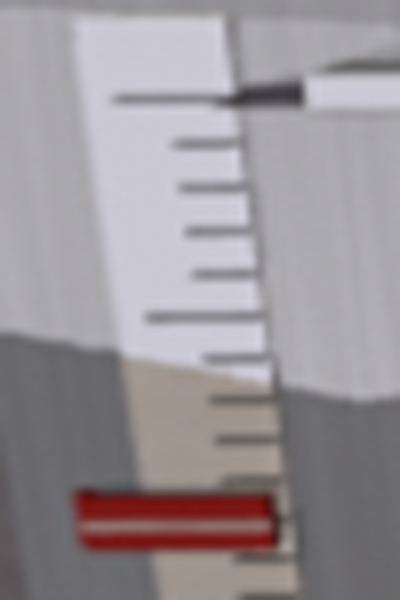

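Call:
{"fn": "play_rows", "kwargs": {"series": [[[20,0,20],0],[[40,0,50],0],[[61,0,90],0],[[61,0,130],0],[[61,0,140],0]]}}

```text
time: 2.2
position: [0.5161, 0.1452, 0.1352]
ee_rot: [-0.002, 0.705, 0.709, -0.003]
force: [-0.8, -0.6, 0.7]
gripper_width: 0.995
finger_force: 0.0
```

```bash
python3 - <<'E'
from h import *
c=grab("wrist"); s=bot.get_state(); print(s["time"],s["position"],s["force"])
save(cv2.resize(c["frame"],(800,600)),"pics/w2.png")
v,u=np.mgrid[0:384,0:512]; uv=np.c_[u.ravel(),v.ravel()]; P=atdepth(c,uv); col=c["frame"].reshape(-1,3).astype(int); r,g,b=col.T
m=(abs(P[:,2]-.086)<.004)&(abs(P[:,0]-.52)<.025)&(abs(P[:,1]-.15)<.03)
print("top",m.sum(),np.percentile(P[m],[2,98],axis=0).round(4))
m=(g>r+40)&(g>b+30)&(abs(P[:,0]-.54)<.03); print("green",m.sum(),np.percentile(P[m],[2,98],axis=0).round(4))
E
```

```text
2.25 [0.51658332 0.14484031 0.1359861 ] [-0.13469973 -0.3740713  -2.23533037]
top 2462 [[0.5024 0.1371 0.0834]
 [0.5347 0.1675 0.0879]]
green 464 [[0.5359 0.1412 0.0794]
 [0.5445 0.1645 0.0822]]
```

View pics/w2.png

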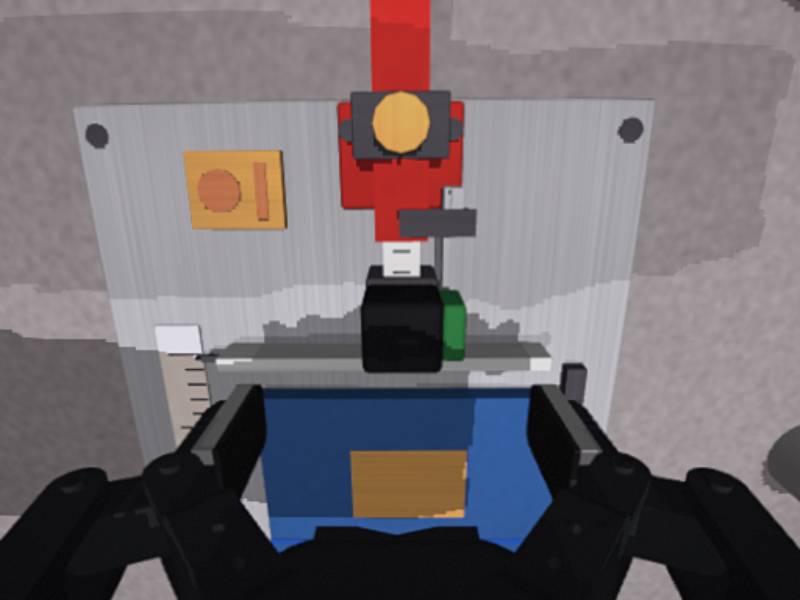

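The closer view shows the grip top centred at about (402,320) px, with the button at (453,325). The numbers agree: block centre x≈518.8, y≈152.3. I'll let the arm settle and compare the measured pose with the commanded one.

Call:
{"fn": "play_rows", "kwargs": {"series": [[[0,0,0],0],[[0,0,0],0],[[0,0,0],0],[[0,0,0],0],[[0,0,0],0]]}}

```text
time: 2.75
position: [0.5195, 0.1451, 0.1408]
ee_rot: [0.0, 0.705, 0.709, 0.0]
force: [0.0, -0.8, 0.3]
gripper_width: 0.998
finger_force: 0.0
```

Call:
{"fn": "play_rows", "kwargs": {"series": [[[7,1,10],0],[[7,1,30],0],[[7,1,50],0],[[7,1,68],0],[[7,1,76],0]]}}

```text
time: 3.25
position: [0.5186, 0.1526, 0.0614]
ee_rot: [-0.001, 0.705, 0.709, -0.001]
force: [-0.1, 0.0, 0.4]
gripper_width: 0.994
finger_force: 0.0
```

Call:
{"fn": "play_rows", "kwargs": {"series": [[[0,0,0],0],[[0,0,0],0],[[0,0,0],0],[[0,0,0],0],[[0,0,0],0]], "grip": 50, "squeeze": 30}}

```text
time: 3.75
position: [0.5204, 0.1522, 0.0646]
ee_rot: [0.0, 0.705, 0.709, 0.0]
force: [0.9, -0.2, 0.2]
gripper_width: 0.589
finger_force: 0.0
```

Positioned, with no contact. Now I'll squeeze.

Call:
{"fn": "play_rows", "kwargs": {"series": [[[0,0,0],0],[[0,0,0],0],[[0,0,0],0],[[0,0,0],0],[[0,0,0],0]], "grip": 30, "squeeze": 35}}

```text
time: 4.25
position: [0.5194, 0.1522, 0.0651]
ee_rot: [-0.0, 0.705, 0.709, -0.0]
force: [-11.0, -2.0, 12.7]
gripper_width: 0.429
finger_force: 39.4
```

```bash
python3 - <<'E'
from h import *
s=bot.get_state(); print(s["time"],s["position"],s["force"],s["moment"],s["gripper_width"]*85.4,s["finger_force"])
c=grab("wrist"); a=cv2.resize(c["frame"],(800,600)); save(a,"pics/w3.png")
E
```

```text
4.25 [0.51942643 0.15224416 0.06514758] [-10.97022141  -2.04474163  12.65425763] [-0.27748055  1.1757024   0.30561918] 36.63861030106561 39.36050425283611
```

View pics/w3.png

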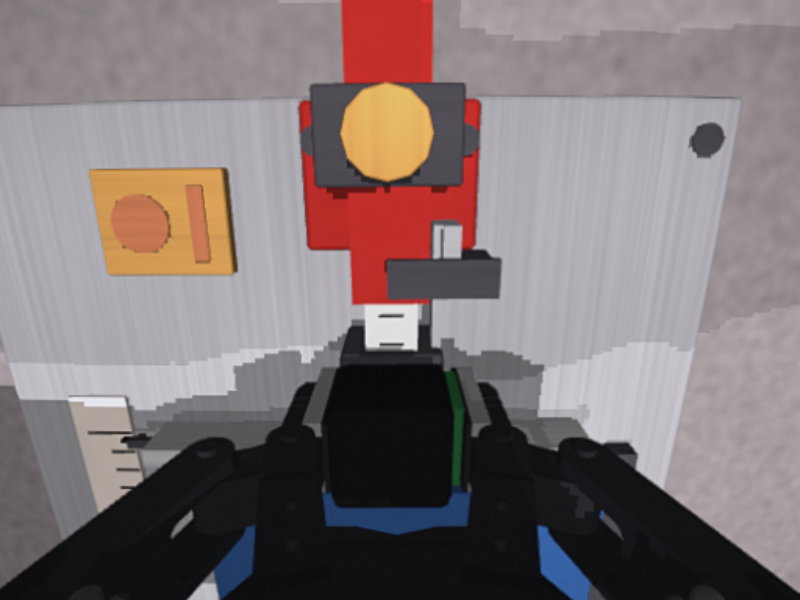

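The grip is held: opening 36.6 mm and the button flush on its side, at about (458,430). I'll relieve the side load and draw out slowly.

Call:
{"fn": "play_rows", "kwargs": {"series": [[[0,-1,-0.5],0],[[-1,-1,-1],0],[[-3,-1,-1],0],[[-6,-1,-1],0],[[-9,-1,-1],0]]}}

```text
time: 4.8
position: [0.5195, 0.1432, 0.0652]
ee_rot: [0.0, 0.705, 0.709, 0.0]
force: [0.2, 4.7, 2.0]
gripper_width: 0.426
finger_force: 36.4
```

Call:
{"fn": "play_rows", "kwargs": {"series": [[[-3,0,0],0],[[-6,0,0],0],[[-9,0,0],0],[[-12,0,0],0],[[-15,0,0],0]]}}

```text
time: 5.3
position: [0.5197, 0.128, 0.0652]
ee_rot: [0.0, 0.705, 0.709, 0.0]
force: [3.8, 6.0, 1.8]
gripper_width: 0.428
finger_force: 35.2
```

Call:
{"fn": "play_rows", "kwargs": {"series": [[[-3,0,0],0],[[-6,0,0],0],[[-9,0,0],0],[[-12,0,0],0],[[-15,0,0],0]]}}

```text
time: 5.8
position: [0.5199, 0.1132, 0.0653]
ee_rot: [0.0, 0.705, 0.709, 0.001]
force: [5.3, 4.8, 1.1]
gripper_width: 0.425
finger_force: 34.8
```

Call:
{"fn": "play_rows", "kwargs": {"series": [[[-4,0,0],0],[[-8,0,0],0],[[-12,0,0],0],[[-16,0,0],0],[[-20,0,0],0]]}}

```text
time: 6.3
position: [0.5202, 0.0931, 0.0653]
ee_rot: [0.0, 0.705, 0.709, 0.001]
force: [5.0, 5.9, 0.9]
gripper_width: 0.422
finger_force: 34.8
```

Call:
{"fn": "play_rows", "kwargs": {"series": [[[-4,0,0],0],[[-8,0,0],0],[[-12,0,0],0],[[-16,0,0],0],[[-19,0,0],0]]}}

```text
time: 6.8
position: [0.5204, 0.0741, 0.0653]
ee_rot: [0.001, 0.705, 0.709, 0.001]
force: [7.2, 5.8, 0.9]
gripper_width: 0.43
finger_force: 34.9
```

Call:
{"fn": "play_rows", "kwargs": {"series": [[[-2,0,0],0],[[-4,0,0],0],[[-5,0,0],0],[[-6,0,0],0],[[-6,0,0],0]]}}

```text
time: 7.3
position: [0.5205, 0.0681, 0.0653]
ee_rot: [0.001, 0.705, 0.709, 0.001]
force: [6.6, 5.2, 0.6]
gripper_width: 0.425
finger_force: 35.0
```

```bash
python3 - <<'E'
from h import *
s=bot.get_state(); print(s["time"],s["position"],s["force"],s["gripper_width"]*85.4,s["finger_force"])
c=grab("wrist"); d=grab("scene"); e=grab("side")
o=np.array([[.402,.03,.019]])
a=cv2.resize(c["frame"],(400,300)); 
def crop(c,w):
    u,v=project(c,o)[0].round().astype(int); print(u,v); u=np.clip(u,w,511-w); v=np.clip(v,w,383-w); print(u-w,v-w); return cv2.resize(c["frame"][v-w:v+w,u-w:u+w],(400,400),interpolation=cv2.INTER_CUBIC)
save(np.hstack([np.vstack([crop(c,40),]),crop(d,25)]),"pics/m1.png")
E
```

```text
7.3 [0.52045609 0.06812379 0.06526364] [6.60093932 5.19691295 0.55200762] 36.259168409279766 35.01200582832098
80 277
40 237
240 178
215 153
```

View pics/m1.png

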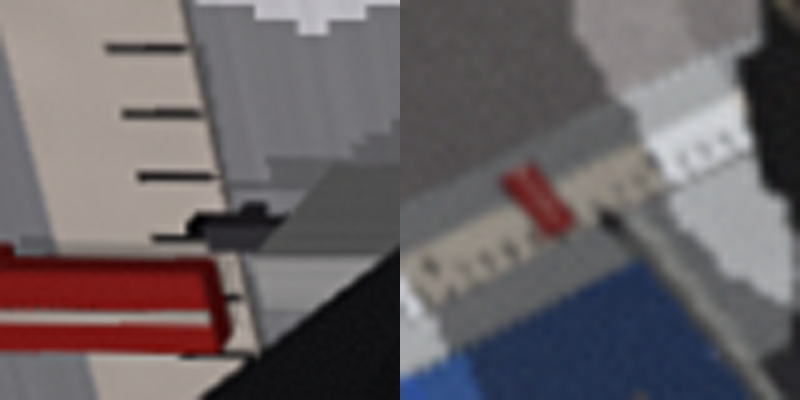

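The wrist crop (left) shows the pointer tip at (188,223) and the cursor line end at (215,318). The scene crop (right) shows the tip at (605,215) and the line running from (528,172) to (565,222).

```bash
python3 - <<'E'
from h import *
c=load("wrist"); d=load("scene"); a=np.radians(.65); yb=np.array([-np.sin(a),np.cos(a),0])
for n,cc,uv in(("w",c,[[77.6,281.6],[83,300.6],[60,300.6]]),("s",d,[[240.6,179.9],[235.6,180.7],[231,174.5]])):
    P=atz(cc,uv,.019); print(n,(P*1000).round(1),((P-P[0])@yb*1000).round(2))
# first view
T=np.array([.5195,.0845,.2799])
E
```

```text
w [[399.8  26.4  19. ]
 [400.7  10.7  19. ]
 [383.8  10.3  19. ]] [  0.   -15.72 -15.98]
s [[408.9  27.7  19. ]
 [403.4  13.   19. ]
 [374.7  13.3  19. ]] [  0.   -14.66 -14.02]
```

About 15.5 mm remain. I'll go 12, then look again.

Call:
{"fn": "play_rows", "kwargs": {"series": [[[-2,0.3,0],0],[[-5,0.5,0],0],[[-8,0.5,0],0],[[-10,0.5,0],0],[[-11,0.5,0],0]]}}

```text
time: 7.95
position: [0.5207, 0.0572, 0.0653]
ee_rot: [0.0, 0.705, 0.709, 0.001]
force: [4.3, 6.0, 1.2]
gripper_width: 0.425
finger_force: 36.7
```

Call:
{"fn": "play_rows", "kwargs": {"series": [[[-0.5,0,0],0],[[-1,0,0],0],[[-1,0,0],0],[[-1,0,0],0],[[-1,0,0],0]]}}

```text
time: 8.45
position: [0.5207, 0.0563, 0.0652]
ee_rot: [0.0, 0.705, 0.709, 0.001]
force: [4.1, 6.1, 0.8]
gripper_width: 0.423
finger_force: 36.7
```

```bash
python3 - <<'E'
from h import *
s=bot.get_state(); print(s["time"],s["position"],s["force"],s["gripper_width"]*85.4,s["finger_force"])
c=grab("wrist"); d=grab("scene")
o=np.array([[.397,.012,.019]])
def crop(c,w):
    u,v=project(c,o)[0].round().astype(int); u=np.clip(u,w,511-w); v=np.clip(v,w,383-w); print(u-w,v-w); return cv2.resize(c["frame"][v-w:v+w,u-w:u+w],(400,400),interpolation=cv2.INTER_CUBIC)
save(np.hstack([crop(c,20),crop(d,20)]),"pics/m2.png")
E
```

```text
8.45 [0.52065367 0.05629735 0.06524411] [4.14024625 6.13143577 0.78374524] 36.093400170499976 36.70775016769767
54 265
214 159
```

View pics/m2.png

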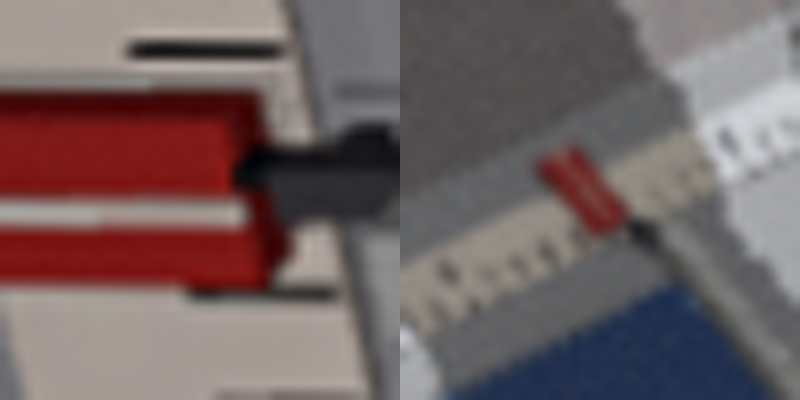

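The pointer tip is at (235,171) and the white line end at (245,213) in the left (wrist) crop, so only a few mm remain.

```bash
python3 - <<'E'
from h import *
c=load("wrist"); a=np.radians(.65); yb=np.array([-np.sin(a),np.cos(a),0])
P=atz(c,[[54+23.5,265+17.1],[54+24.5,265+21.3],[54+10,265+21.2]],.019); print((P*1000).round(1),((P-P[0])@yb*1000).round(2))
E
```

```text
[[399.7  14.1  19. ]
 [399.8  10.7  19. ]
 [389.4  10.5  19. ]] [ 0.   -3.41 -3.47]
```

Call:
{"fn": "play_rows", "kwargs": {"series": [[[-0.6,0,0],0],[[-1.4,0,0],0],[[-2.2,0,0],0],[[-2.7,0,0],0],[[-3,0,0],0]]}}

```text
time: 9.05
position: [0.5207, 0.0534, 0.0652]
ee_rot: [0.0, 0.705, 0.709, 0.001]
force: [5.0, 6.1, 1.9]
gripper_width: 0.421
finger_force: 36.5
```

```bash
python3 - <<'E'
from h import *
s=bot.get_state(); print(s["time"],s["position"],s["force"],s["gripper_width"]*85.4,s["finger_force"])
c=grab("wrist"); d=grab("scene"); print(project(c,[[.3997,.0107,.019]]),c["frame"].shape)
a=cv2.resize(c["frame"][268:308,54:104],(500,400),interpolation=cv2.INTER_CUBIC)
b=cv2.resize(d["frame"][140:240,220:295],(300,400),interpolation=cv2.INTER_CUBIC)
save(np.hstack([a,b]),"pics/m3.png")
E
```

```text
9.05 [0.52067355 0.05339224 0.06522735] [4.97030389 6.09439526 1.88752009] 35.945393491531966 36.49947144091129
[[ 77.52356804 282.776806  ]] (384, 512, 3)
```

View pics/m3.png

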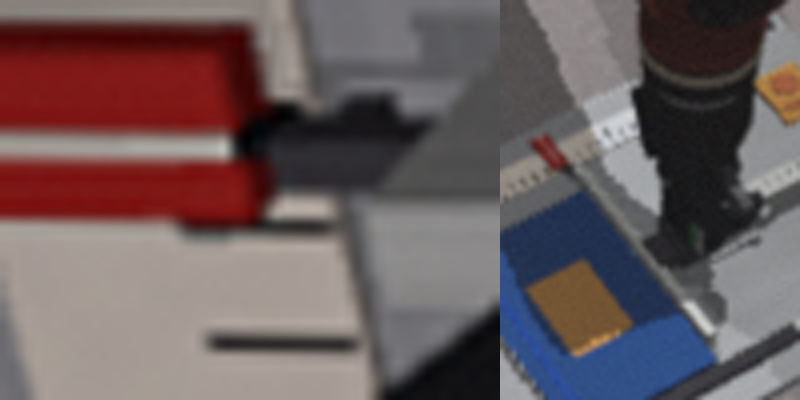

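The tip at (240,140) is now almost level with the line at (235,146) in the left crop; the notebook lies along the fence in the right one. I'll use pixel values to refine this.

```bash
python3 - <<'E'
from h import *
c=load("wrist"); f=c["frame"].astype(int)
print("cols 72..92"); 
for v in range(277,290): print(v,' '.join("%3d"%x for x in f[v,72:92].sum(1)//3),'|',' '.join("%3d"%x for x in f[v,72:82,0]-f[v,72:82,1]))
a=np.radians(.65); yb=np.array([-np.sin(a),np.cos(a),0])
for z in (.017,.019,.021): print(z,(atz(c,[[77.5,280],[77.5,281],[77.5,282],[77.5,283]],z)@yb*1000).round(2))
# notebook edge vs fence from wrist/scene depth
d=load("scene"); v,u=np.mgrid[100:280,180:400]; uv=np.c_[u.ravel(),v.ravel()]; P=atdepth(d,uv); r,g,b=d["frame"][uv[:,1],uv[:,0]].astype(int).T
m=(b>r+35)&(b>g+20)&(abs(P[:,2]-.026)<.006)&(P[:,0]>.40); print("nb",cv2.minAreaRect(P[m][:,:2].astype(np.float32)),np.percentile(P[m][:,1],[.5,99.5]))
m=(P[:,2]>.0345)&(P[:,2]<.041)&(abs(P[:,0]-.52)<.12)&(abs(P[:,1]-.02)<.02); print("fence",np.percentile(P[m],[1,99],axis=0))
E
```

```text
cols 72..92
277  57  59  61  57  46  33  25  29  67 119 136 133 117  88  88  93  85  70  66  66 | 103 102 103 102  87  58  54  48  25  13
278  59  59  59  59  49  37  26  22  28  35  37  53  91 103  89  80  49  31  29  28 | 103 103 104 105  90  66  54  54  41  14
279  55  56  58  58  52  39  27  16  14   6   3  16  47  65  56  47  27  23  24  21 | 107 105 106 107  96  77  49  29  25  12
280  59  59  62  63  60  39  18   7   8   9  19  22  25  26  25  26  23  22  23  24 |  96  96  91  91  85  79  30   3   3   1
281 102 101 101 102 101  37   4   6  11  22  26  26  25  24  26  25  25  27  25  25 |  40  41  33  31  29  31   8  -4  -1   0
282 161 161 161 166 166  54   7  16  25  39  38  37  37  42  42  41  41  41  42  41 |   4   3   3   4   3  -2  -1  -3   0   1
283 146 147 148 152 154  64  20  17  26  46  47  47  47  47  47  47  47  46  47  47 |  14  13  11  11  11  11  18  12   7   3
284  72  69  70  72  74  47  34  23  28  42  47  46  46  45  47  46  47  46  46  45 |  81  83  82  83  83  77  67  46  37  11
285  52  51  53  55  55  54  44  29  27  38  46  45  43  45  44  45  45  45  45  44 | 107 108 107 106 107 102  87  59  49  21
286  56  57  59  57  57  57  49  32  25  38  55  53  52  50  52  49  46  49  50  53 | 102 102 100 102 103 103  89  62  50  21
287  56  58  58  57  58  61  51  33  29  64 107 105 104 101  97  79  67  79  84  76 | 102 101 101 101 103 103  91  72  45  20
288  56  58  58  58  58  58  50  40  56 120 167 167 167 166 153 111  83 100 109 108 | 105 104 103 103 105 106  97  76  32  15
289  47  48  48  49  50  51  46  36  72 141 147 147 146 148 144 113  80  88 114 132 |  94  97  96  97  98  99  94  68  22   7
0.017 [7.04 6.23 5.41 4.59]
0.019 [8.41 7.6  6.79 5.98]
0.021 [9.77 8.98 8.18 7.38]
nb ((0.5274903178215027, -0.047526970505714417), (0.18189936876296997, 0.12129075080156326), 1.3396714925765991) [-0.1066184  0.0127371]
fence [[0.42781899 0.01151435 0.03474648]
 [0.59863528 0.03456969 0.04086567]]
```

```bash
python3 - <<'E'
from h import *
c=load("wrist"); f=c["frame"].astype(int); a=np.radians(.65); yb=np.array([-np.sin(a),np.cos(a),0])
print(project(c,[[.421,.011,.038],[.437,.011,.038],[.45,.011,.038],[.60,.012,.038],[.61,.012,.026]]).round(1))
print("line",(atz(c,[[75,282.3]],.019)@yb*1000), "tip281.5",(atz(c,[[78,281.5]],.019)@yb*1000))
for u in (92,96,100,104,108): print(u,[tuple(x) for x in f[276:300:1,u]//1])
E
python3 - <<'E'
import cv2,numpy as np,sys
sys.path.insert(0,'.')
im=cv2.imread('pics/w1.png').astype(int)
for u in (285,320,340,460,480): print(u,im[208:234,u].sum(1)//3)
print("tip cols");
for v in range(214,227): print(v,im[v,248:280].sum(1)//3)
print("line",[ (v,tuple(im[v,250])) for v in range(322,342)])
E
```

```text
[[ 93.7 300.8]
 [118.7 301.3]
 [139.2 301.6]
 [378.7 301.4]
 [386.2 289.6]]
line [6.53062886] tip281.5 [7.20290939]
92 [(np.int64(114), np.int64(114), np.int64(117)), (np.int64(61), np.int64(59), np.int64(62)), (np.int64(24), np.int64(23), np.int64(26)), (np.int64(19), np.int64(19), np.int64(21)), (np.int64(23), np.int64(22), np.int64(23)), (np.int64(25), np.int64(23), np.int64(26)), (np.int64(41), np.int64(38), np.int64(42)), (np.int64(46), np.int64(44), np.int64(49)), (np.int64(46), np.int64(45), np.int64(49)), (np.int64(54), np.int64(52), np.int64(56)), (np.int64(71), np.int64(70), np.int64(70)), (np.int64(77), np.int64(76), np.int64(77)), (np.int64(110), np.int64(110), np.int64(109)), (np.int64(134), np.int64(133), np.int64(133)), (np.int64(143), np.int64(142), np.int64(142)), (np.int64(140), np.int64(139), np.int64(139)), (np.int64(142), np.int64(140), np.int64(141)), (np.int64(141), np.int64(140), np.int64(141)), (np.int64(138), np.int64(137), np.int64(138)), (np.int64(134), np.int64(133), np.int64(134)), (np.int64(129), np.int64(127), np.int64(128)), (np.int64(123), np.int64(1
[... 7160 characters left out ...]
, np.int64(121))), (329, (np.int64(34), np.int64(36), np.int64(122))), (330, (np.int64(55), np.int64(58), np.int64(125))), (331, (np.int64(85), np.int64(89), np.int64(134))), (332, (np.int64(94), np.int64(99), np.int64(137))), (333, (np.int64(82), np.int64(87), np.int64(134))), (334, (np.int64(53), np.int64(57), np.int64(126))), (335, (np.int64(31), np.int64(33), np.int64(121))), (336, (np.int64(22), np.int64(23), np.int64(120))), (337, (np.int64(43), np.int64(45), np.int64(124))), (338, (np.int64(73), np.int64(77), np.int64(130))), (339, (np.int64(111), np.int64(116), np.int64(143))), (340, (np.int64(132), np.int64(138), np.int64(152))), (341, (np.int64(143), np.int64(149), np.int64(158)))]
```

```bash
python3 - <<'E'
from h import *
c=load("wrist"); f=c["frame"].astype(int); a=np.radians(.65); yb=np.array([-np.sin(a),np.cos(a),0])
print("rear top edge y, minus 8:", atz(c,[[98,287.8],[106,287.8]],.038)@yb*1000-8, "line",atz(c,[[73,282.32],[77,282.32]],.019)@yb*1000)
for u in(92,94,96): print(u,f[296:312,u].sum(1)//3)
# first view, pose at reading
T=np.eye(4);T[:3,:3]=[[-.0091,1,.0001],[1,.0091,.0024],[.0024,.0001,-1]];T[:3,3]=[.52101834,.09089299,.2789561]
w=dict(c); w["wc"]=T@np.array(c["T_tool_cam"])
k=lambda u,v:[[(u+.5)*.64-.5,(v+.5)*.64-.5]]
y=lambda p,z:(atz(w,p,z)@yb*1000).round(2)
print("W1 line",y(k(250,332),.019),y(k(260,332),.019),"tip(rows 219.5-222)",y(k(258,219.5),.019),y(k(256,221.5),.019),"fence front top",y(k(300,222.6),.038),y(k(480,221),.038),"rear top",y(k(300,213.5),.038),y(k(480,212),.038))
E
```

```text
rear top edge y, minus 8: [7.87854285 7.92892503] line [6.4974722  6.53104477]
92 [128 123 119 112 114 114 106  95  94  87  63  33  17  13  17  15]
94 [135 131 125 108 110 112 114 116 109  77  30  15  16  15  17  15]
96 [134 131 125 111 113 115 111  86  42  15  14  18  16  18  16  17]
W1 line [12.39] [12.4] tip(rows 219.5-222) [113.48] [111.81] fence front top [113.29] [114.42] rear top [120.49] [121.52]
```

```bash
python3 - <<'E'
from h import *
c=load("wrist"); np.set_printoptions(linewidth=220,suppress=True)
v,u=np.mgrid[277:301,66:104:2]; P=atdepth(c,np.c_[u.ravel(),v.ravel()]).reshape(*u.shape,3)*1000
print("z; cols",u[0]); 
for i in range(len(v)): print(v[i,0],P[i,:,2].round(1))
a=np.radians(.65); yb=np.array([-np.sin(a),np.cos(a),0])
print("y"); 
for i in range(len(v)): print(v[i,0],(P[i]@yb).round(1))
E
```

```text
z; cols [ 66  68  70  72  74  76  78  80  82  84  86  88  90  92  94  96  98 100 102]
277 [19.6 19.2 19.5 20.2 19.  18.9 17.7 16.2 13.9 15.1 12.8 12.6 18.7 18.8 14.1 12.  13.1 26.9 27.5]
278 [19.3 20.3 19.6 20.3 19.7 20.6 18.6 17.5 14.4 14.7 13.6 19.7 19.3 19.5 13.  12.3 12.7 28.8 28.5]
279 [20.3 20.1 20.1 19.9 19.1 19.  18.1 16.1 19.3 17.9 18.2 20.3 20.8 18.7 12.5 13.2 29.9 29.6 29.2]
280 [19.9 19.9 20.5 19.7 19.8 19.9 18.3 19.8 19.7 23.8 23.7 24.3 24.  25.1 24.2 23.7 30.6 30.4 29.8]
281 [ 20.1  20.   19.8  19.5  19.5  19.6  20.4  20.   25.7  24.7  25.9  25.   25.3  24.4  24.   30.9  31.9 190.1  31. ]
282 [20.7 20.8 21.5 20.4 18.8 20.5 21.7 21.  27.  26.8 25.8 25.3 26.9 25.7 26.4 31.5 32.8 31.6 32. ]
283 [21.8 21.1 21.1 19.4 21.6 20.3 21.5 21.2 26.8 26.7 26.1 27.  26.9 26.7 26.8 33.5 33.  33.7 34.2]
284 [19.9 19.4 20.7 20.4 19.7 19.8 18.8 18.4 26.1 27.5 27.  26.6 26.1 25.5 34.4 34.3 34.9 34.7 34.8]
285 [19.7 20.3 20.8 19.6 20.  20.4 19.9 18.1 25.7 27.3 26.6 26.4 26.7 26.4 36.6 35.8 34.5 35.6 35.3]
286 [19.3 19.4 21.3 20.7 20.  20.  19.9 18.  26.9 26.3 27.7 26.  26.7 37.1 36.4 36.1 3
[... 3268 characters left out ...]
4 -8.1 11.8 12.7 12.2 12.6 11.8 12.3]
295 [-7.7 -7.9 -7.1 -7.2 -7.4 -7.7 -6.9 -6.6 -7.3 -6.8 -7.5 -7.2 -8.  11.8 10.9 12.  11.5 11.2 11. ]
296 [-8.2 -7.4 -8.1 -8.2 -8.2 -7.5 -7.8 -8.  -8.6 -8.8 -8.1 -8.1 -9.  10.4 10.1 10.2 10.  10.3 10.1]
297 [-9.4 -9.7 -9.2 -9.3 -9.6 -9.1 -9.2 -8.4 -8.2 -9.  -8.5 -9.3 -9.  -9.6 10.1  8.9 10.5 10.2 10. ]
298 [-10.2 -10.3  -9.8 -10.4  -9.4  -9.8  -9.2  -9.4 -10.4  -9.4 -10.1  -9.4  -9.7 -10.5   9.1   8.1   8.7   9.    9. ]
299 [-11.  -11.6 -11.1 -10.5 -11.5 -11.8 -10.3 -10.5 -10.2 -10.7 -10.3 -10.4 -11.3 -12.2 -11.2 -12.1 -11.4 -11.3  60.1]
300 [-11.8 -12.1 -12.2 -11.6 -11.7 -11.2 -12.2 -12.  -11.1 -12.  -11.9 -11.7 -11.1 -12.5 -12.6 -12.9 -12.6 -12.8  59.7]
```

Depth shows the pointer carrier flush with the fence face (y≈7.7), against 6.5 for the line. Travel bookkeeping agrees, leaving about 1 mm to go.

Call:
{"fn": "play_rows", "kwargs": {"series": [[[-0.3,0,0],0],[[-0.6,0,0],0],[[-0.9,0,0],0],[[-1,0,0],0],[[-1,0,0],0]]}}

```text
time: 9.65
position: [0.5208, 0.0524, 0.0653]
ee_rot: [0.0, 0.705, 0.709, 0.001]
force: [5.3, 5.8, 2.0]
gripper_width: 0.426
finger_force: 36.5
```

```bash
python3 - <<'E'
from h import *
s=bot.get_state(); print(s["time"],s["position"],s["force"],s["gripper_width"]*85.4,s["finger_force"])
c=grab("wrist"); f=c["frame"].astype(int); a=np.radians(.65); yb=np.array([-np.sin(a),np.cos(a),0])
for v in range(275,290): print(v,f[v,70:86].sum(1)//3)
w=f[274:290,70:74].mean(1); wg=np.clip(w[:,1]-40,0,None); print("green",w[:,1].round())
print("fence",f[280:304,100].sum(1)//3)
d=c["depth"]; v,u=np.mgrid[284:300,94:101]; P=atdepth(c,np.c_[u.ravel(),v.ravel()])*1000; m=abs(P[:,2]-38.8)<1.3; print("fence y range",np.percentile(P[m]@yb,[1,50,99]))
d=grab("scene"); v,u=np.mgrid[100:290,180:400]; uv=np.c_[u.ravel(),v.ravel()]; P=atdepth(d,uv); r,g,b=d["frame"][uv[:,1],uv[:,0]].astype(int).T
m=(b>r+35)&(b>g+20)&(abs(P[:,2]-.026)<.006)&(P[:,0]>.40); print("nb",np.percentile(P[m][:,1],[.5,99.5]),cv2.minAreaRect(P[m][:,:2].astype(np.float32)))
E
```

```text
9.65 [0.5207595  0.0523625  0.06527075] [5.34715708 5.79704194 2.03934663] 36.35605681425582 36.475271712988615
275 [ 59  60  58  60  62  53  42  27  23  39  89 133 148 156 118  79]
276 [ 60  59  58  58  60  56  45  27  25  29  64 103 115 143 132  83]
277 [58 58 58 58 58 57 47 30 26 23 27 30 36 68 95 89]
278 [ 55  55  58  58  57  58  48  36  27  23  34  54  68  79 102 104]
279 [68 67 70 70 70 71 66 43 25 16 27 54 73 82 84 66]
280 [110 111 115 114 114 116 114  63  18   5   5  14  25  29  31  26]
281 [156 154 155 155 157 160 161  60   6   3  12  21  24  24  22  25]
282 [130 123 124 126 126 130 132  40   5  15  26  39  37  36  38  43]
283 [64 62 63 63 65 66 69 28 20 17 26 46 48 48 46 48]
284 [53 55 53 53 54 54 56 45 36 22 29 42 46 46 45 47]
285 [56 57 58 57 56 58 59 56 47 29 27 39 45 45 44 45]
286 [56 58 58 57 59 58 58 59 47 30 37 61 56 53 52 53]
287 [ 58  54  55  58  57  58  57  59  50  40  72 120 109 106 104 102]
288 [ 86  65  43  42  46  47  46  48  41  40  91 145 147 147 148 148]
289 [134  93  42  33  35  34  34  31  31  21  26  37  39  43  43  46]
green [ 26.  26.  26.  24.  22.  43. 106. 154. 116.  34.  20.  24.  24.  22.
  34.  71.]
fence [ 78  79  81  78  77  80  79  76 108 133 141 137 138 140 138 138 134 132
 129 111  89  41  14  14]
fence y range [ 7.8863856  11.73927345 15.89658212]
nb [-0.1075796   0.01133336] ((0.5279233455657959, -0.047833144664764404), (0.18297496438026428, 0.1216789111495018), 0.8134890198707581)
```

```bash
python3 -c "
from rig import bot
print(bot.finish_job())"
```

```text
the job is handed in; nothing more can be done
None
```

I squeezed the grip (button fully in by finger opening) and drew the gauge out about 100 mm. The pointer is level with the cursor line to about 0.5 mm by camera, the notebook is against the fence, and the grip is still held; I handed it in at about 9.7 s, result not shown.

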